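Lay out the wheel-hub kit on its template board

TASK

Kit the wheel-hub job: pick out the large bearing, the small bearing, the big hub nut and the brake pad from the blue mat and carry them one after another to the white layout board, setting each down flat, same side up as it lay, centred in its own drawn outline, with the brake pad lined up lengthwise with its outline. Leave the small nut and the tape roll where they lie on the mat, and let go of everything at the end.

Things in the scene. Friction and masses are not known exactly. Their poses are not given: they have to be found in the camera images.
- big_bearing_center (a point): Large wheel bearing: plain steel ring, 56 mm outside diameter, 28 mm bore, 18 mm high, about 200 g; grip it across the outside. At the start it lies flat, z up, on the fixed blue shop mat (270 x 310 x 3 mm), which lies left or right of the robot's middle with the layout board on the other side, in two rows about 130 mm apart with neighbours about 100 mm apart. This point: on its axis, half-way up (9 mm above its underside); z is its axis, its turn about z is of no account.
- small_bearing_center (a point): Small wheel bearing: plain steel ring, 38 mm outside diameter, 16 mm bore, 16 mm high, about 80 g; grip across the outside. It lies on the mat in the same way. This point: on its axis, half-way up (8 mm above its underside); z is its axis, its turn is of no account.
- hub_nut_center (a point): Big hub nut: steel hexagon, 36 mm across flats (41.6 mm across corners), hole about 20 mm, 24 mm high, about 130 g. It lies on the mat in the same way. This point: on its axis, half-way up (12 mm above its underside); z is its axis; its x axis is square to one pair of flats (the other pairs 60 deg on). Its turn in the outline is of no account.
- brake_pad_center (a point): Brake pad: dark block with a friction face on top of a steel backing plate, 42 mm wide (its x) and 68 mm long (its y), 16 mm high overall; the 6 mm high, 20 mm wide steel plate ears stick out 8 mm at each end (84 mm over the ears); about 220 g. Grip it across the 42 mm width, whose sides are upright over the full height. It lies on the mat in the same way, friction face up. This point: its centre, half-way up (8 mm above its underside); x across its width, y along its length.
- mark_big_bearing: Outline drawn in black lines on the white layout board (a fixed board 270 x 290 x 8 mm, level, no rim; the four outlines lie about 116 x 124 mm apart in two rows of two, which outline is in which corner changes): large circle, 62 mm across its line, with a 28 mm circle inside; the large bearing belongs here. The line drawing does not stand proud enough to feel. Origin: centre of the outline on the board's top face, z up.
- mark_small_bearing: Outline on the same board: small circle, 44 mm across its line, with a 16 mm circle inside; the small bearing belongs here. Origin: centre of the outline on the board's top face, z up.
- mark_hub_nut: Outline on the same board: hexagon, 42 mm across its flats, with a 20 mm circle inside; the big hub nut belongs here. Origin: centre of the outline on the board's top face, z up.
- mark_brake_pad: Outline on the same board: long rectangle with a small ear at each end, 48 mm wide (its x), 90 mm long over the ears (its y); the brake pad belongs here, its length along the outline's length, either way round. Origin: centre of the outline on the board's top face, z up.
- small_nut_center (a point): Bystander, not part of the kit: small loose steel hex nut, 22 mm across flats, 12 mm high, lying on the mat among the parts; has no outline. This point: its centre, half-way up.
- tape_roll_center (a point): Bystander, not part of the kit: loose roll of cream paper tape, 60 mm outside diameter, 42 mm bore, 19 mm high, lying on the mat among the parts; has no outline. This point: its centre, half-way up.

How it is judged:
By the outcome, as a careful person would: the job done as asked, in the order asked, and still so for the second after the job is handed in, with the robot touching nothing.
It also fails if it takes over 102 s, if anything falls off the work surface, if the arm or the gripper's body presses on something with over 40 N, if the wrist force passes 120 N, or if a joint passes its speed limit or range.

ROBOT

A 6-joint arm with a two-finger parallel gripper is mounted at the origin on the work surface. World frame = base frame: x ahead of the robot, y to its left, z up, the work surface at z = 0. Lengths are in m, angles in degrees, forces in N, time in s.
With the tool pointing down it reaches from about 0.4 to 0.825 m from the base axis. Payload 7 kg.
Tool frame: the origin (TCP) lies on the centre line of the jaws, within the pads' length; the fingertips stand 11 mm ahead of it and the grasp point (between the pads) lies 8 mm behind it; z points along the fingers, y is the line along which they close (so a half turn about z gives the same grasp; the last joint's range is limited). The gripper opens to 88 mm and grips with 3 to 60 N. Pads are 19 mm wide; open, the fingers measure 130 mm over their backs; the gripper's body (78 mm by 193 mm) begins 47 mm behind the grasp point.
Start: joints at [-53.222, 20.546, 0.682, 0, -70.136, -16.507], TCP at [0.234, -0.633, 0.238] pointing down, gripper open.
Joint ranges: [-176.03, 176.03], [-82.01, 121.73], [-58.28, 71.71], [-173.87, 95.51], [-174.79, -0.11], [-173.66, 173.66]. Speed limits (degrees/s): [136.94, 136.94, 172.46, 180, 180, 180].

INTERFACE

Orientations are given as [roll, pitch, yaw] about the fixed x, y, z axes, in that order (R = Rz(yaw) Ry(pitch) Rx(roll)).
In Python, from plant import r, capture, camera_model, job gives the robot as it stands.
- The arm moves only by the tool drive_tool, never from a script. Its argument "increments" is a list that holds one entry, the list of rows, each a list of 5 numbers: the gripper's target within -1 to 1 (fully open at 1, half-way at 0, shut at -1), then the shift along the tool's x, y, z scaled (see below), then the turn about the tool's z scaled (see below). In form: [[[gripper, tx, ty, tz, roll], ...]]. A call has 1 to 5 rows; each row is the pose to reach, as a shift and turn from the pose commanded when the call began, along the tool's axes at that moment, turning the shorter way round; what a row does not reach only later rows make up. The controller multiplies each number of a shift by 120 mm and each number of a turn by 360 degrees. A row lasts 1/8 s, in which the tool goes at most 62.5 mm and 10.7 degrees, less where a joint would pass 70% of its speed; a pose out of reach is approached as far as the arm can. A call with a number of a shift or a turn outside -1 to 1 is refused whole. A call with a gripper value outside its range is refused whole. The fingers move at their own pace and stop on an object; "squeeze" is the grip in N (left out, the last holds). Time passes only in rows, so rows that repeat a pose let the fingers close. It gives the time, the measured TCP pose, the force, the opening and the grip force at its end, in the units of the state.
- r.get_state(): the state, without advancing time (a new reading comes with each control period).
- capture(name): name is "scene" or "top"; returns the picture (420x560x3 uint8, red, green, blue); there is no depth.
- camera_model(name): a dict with "camera_matrix" (3x3 intrinsics, pixels), "rvec" (rotation vector, rad) and "tvec" (3), from world to camera coordinates, as OpenCV has them. Camera axes: x right, y down, z forward; pixel columns grow to the right and rows downward; lengths in m; the calibration is good to about 2 mm. A picture is of the moment at which its call begins. camera_model takes no time and is no camera call.
- job.close_job(): hands the job in; it is judged then, once.
The state is a dict: "time_s": time; "joints": joint angles; "qd": joint speeds; "joint_torque": joint torques, N m; "tcp_pos": TCP position; "eef_rot": TCP orientation; "contact_force": force on the tool from outside, world axes, zero at the start; "moment": the same for the moment, N m; "gripper_width": finger opening in m; "gripper_force": force on a finger pad.
Only numpy, scipy, OpenCV 4.12 (cv2) and the standard library are available. Lean on these libraries where they do the work, as an engineer would, in place of code of your own. Each camera call takes 0.05 s, during which the arm holds its last target. There are 200 camera calls.

## Working session

There is one attempt and no reset: what is moved stays moved. The work goes in short steps, Python scripts to look and compute and a tool call to move; the robot and the scene stay as the last step left them, time stands still between calls to the robot, and variables do not carry over. Pictures are saved under pics/ and viewed, at most 14 in all, crops included, and the job is handed in when it is done.

Besides the shell and the picture viewer there is one more tool, called after ">>>" as a command line: name --argument value ..., lists and objects as JSON in quotes. drive_tool: Moves the arm, as the interface text tells. Its arguments: {"type":"object","properties":{"increments":{"type":"array"},"squeeze":{"type":"number"}},"required":["increments"]}

```bash
mkdir -p pics; ls; python3 - <<'E'
from plant import r,capture,camera_model,job
import cv2
for n in("scene","top"):
    cv2.imwrite(f"pics/{n}0.png",capture(n)[:,:,::-1]); m=camera_model(n); print(n,m)
s=r.get_state(); print(s['time_s'],s['tcp_pos'],s['eef_rot'],s['gripper_width'],s['contact_force'])
E
```

```text
pics
scene {'camera_matrix': array([[402.52810208,   0.        , 280.80921055],
       [  0.        , 402.52810208, 202.85422759],
       [  0.        ,   0.        ,   1.        ]]), 'rvec': array([ 1.42736879,  2.01001529, -0.9726954 ]), 'tvec': array([ 0.20552959, -0.26413282,  1.21756708])}
top {'camera_matrix': array([[408.03218834,   0.        , 280.26486926],
       [  0.        , 408.03218834, 209.1292545 ],
       [  0.        ,   0.        ,   1.        ]]), 'rvec': array([ 1.88517744, -2.32694312,  0.23660096]), 'tvec': array([0.08828668, 0.52040953, 0.7740784 ])}
0.1 [ 0.23369145 -0.63282697  0.23673138] [ 1.79916012e+02 -8.77790206e-03 -1.59733587e+02] 0.08773490075881318 [-0.34788487  0.75469677 -0.23577724]
```

View pics/scene0.png

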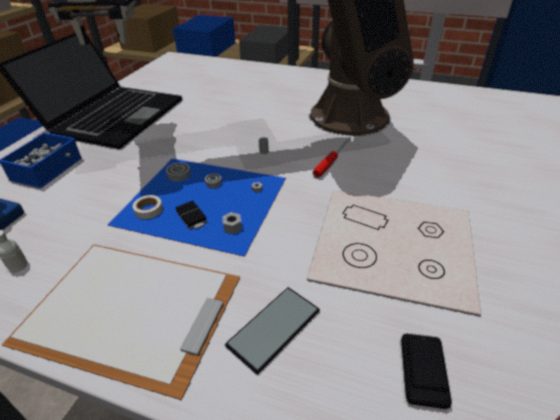

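View pics/top0.png

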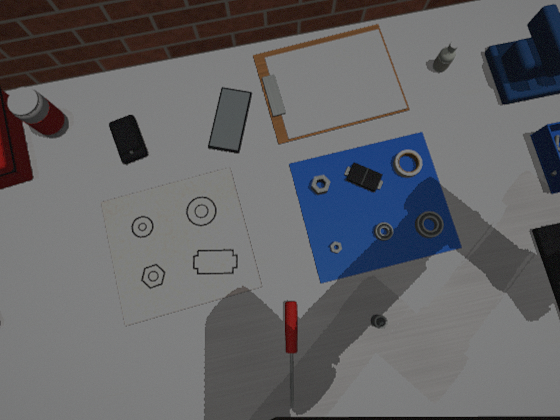

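The pictures show the mat at right in the top view: big bearing (430,224), small bearing (384,231), hub nut (320,184), pad (364,177), tape (408,163), small nut (336,247). The board outlines are: large circle (201,211), small circle (142,227), hexagon (153,276), pad (215,261).

```bash
cat > h.py <<'E'
import cv2,numpy as np
from plant import r,capture,camera_model,job
def cast(n,uv,z):
    m=camera_model(n);K=m['camera_matrix'];R=cv2.Rodrigues(m['rvec'])[0];t=m['tvec']
    d=R.T@np.linalg.solve(K,[uv[0],uv[1],1]);c=-R.T@t
    return c+d*(z-c[2])/d[2]
def proj(n,p):
    m=camera_model(n);return cv2.projectPoints(np.array([p],float),m['rvec'],m['tvec'],m['camera_matrix'],None)[0].ravel()
def blobs(mask,amin,amax):
    cs,_=cv2.findContours(mask.astype(np.uint8)*255,cv2.RETR_CCOMP,cv2.CHAIN_APPROX_NONE)
    return [c for c in cs if amin<cv2.contourArea(c)<amax]
def cen(c):
    M=cv2.moments(c);return np.array([M['m10'],M['m01']])/M['m00']
def blue(im): # soft: not-blue
    h=cv2.cvtColor(im,cv2.COLOR_RGB2HSV);return (h[...,0]>100)&(h[...,0]<130)&(h[...,1]>140)&(h[...,2]>30)
S=4
def up(im): return cv2.resize(im,None,fx=S,fy=S,interpolation=cv2.INTER_CUBIC)
def dn(uv): return (np.asarray(uv)+.5)/S-.5
E
python3 - <<'E'
from h import *
ROI={'top':((285,130,465,285),(95,165,265,330)),'scene':((105,155,290,255),(305,190,485,310))}
P={}
for n in('top','scene'):
    im=cv2.imread(f'pics/{n}0.png')[:,:,::-1].copy()
    print(n,'cam',cast(n,(0,0),0)*0-cv2.Rodrigues(camera_model(n)['rvec'])[0].T@camera_model(n)['tvec'])
    U=up(im)
    a,b,c,d=[v*S for v in ROI[n][0]]
    B=~blue(U[b:d,a:c]); cv2.imwrite(f'pics/mat_{n}.png',cv2.vconcat([U[b:d,a:c,::-1].copy(),cv2.cvtColor(B.astype(np.uint8)*255,cv2.COLOR_GRAY2BGR)]))
    print('mat')
    for k in blobs(B,60*S*S//2,1200*S*S):
        uv=dn(cen(k)+[a,b]); 
        if cv2.contourArea(k)/S/S<900: print(uv.round(1),round(cv2.contourArea(k)/S/S),cast(n,uv,.012).round(4))
    print('board')
    a,b,c,d=[v*S for v in ROI[n][1]]
    g=cv2.cvtColor(U[b:d,a:c],cv2.COLOR_RGB2GRAY);g2=g.astype(float)/cv2.medianBlur(cv2.GaussianBlur(g,(0,0),30),5)
    for k in blobs(g2<.82,60*S*S,2200*S*S):
        uv=dn(cen(k)+[a,b]);print(uv.round(1),round(cv2.contourArea(k)/S/S),cast(n,uv,.008).round(4))
E
```

```text
top cam [0.35782358 0.00775503 0.86586381]
mat
[335.6 246.8] 113 [ 0.4333 -0.1199  0.012 ]
[383.4 231. ] 285 [ 0.4449 -0.2264  0.012 ]
[428.9 224.1] 616 [ 0.4391 -0.3242  0.012 ]
[428.7 224.1] 91 [ 0.4392 -0.3237  0.012 ]
[320.  184.1] 295 [ 0.5726 -0.1188  0.012 ]
[320.  184.2] 36 [ 0.5724 -0.1186  0.012 ]
[363.5 177.2] 685 [ 0.5682 -0.2147  0.012 ]
[407.3 163. ] 662 [ 0.5793 -0.3161  0.012 ]
[407.2 163.2] 197 [ 0.5791 -0.3157  0.012 ]
board
[238.  292.6] 77 [0.3832 0.0983 0.008 ]
[152.8 275.7] 90 [0.4538 0.2656 0.008 ]
[152.8 275.8] 427 [0.4537 0.2656 0.008 ]
[152.8 275.7] 306 [0.4538 0.2656 0.008 ]
[214.9 261.5] 1024 [0.456  0.1338 0.008 ]
[214.8 261.5] 797 [0.456 0.134 0.008]
[142.  226.5] 382 [0.5617 0.2734 0.008 ]
[142.  226.4] 273 [0.5617 0.2734 0.008 ]
[201.  210.8] 152 [0.5692 0.1441 0.008 ]
[201.  210.7] 102 [0.5693 0.1443 0.008 ]
[200.9 210.8] 710 [0.5691 0.1444 0.008 ]
[200.9 210.8] 561 [0.5691 0.1443 0.008 ]
scene cam [1.11490671 0.18778228 0.56231573]
mat
[231.7 222.4] 339 [ 0.5681 -0.1227  0.012 ]
[191.4 215.4] 489 [ 0.5755 -0.2127  0.012 ]
[147.2 206.3] 592 [ 0.5796 -0.3192  0.012 ]
[147.5 206.3] 40 [ 0.5791 -0.3187  0.012 ]
[256.6 186.3] 88 [ 0.4365 -0.1214  0.012 ]
[212.8 180.1] 201 [ 0.4463 -0.2285  0.012 ]
[177.6 171.4] 368 [ 0.4411 -0.3264  0.012 ]
board
[379.1 294.3] 377 [0.651  0.1919 0.008 ]
[431.1 268.9] 415 [0.5631 0.2715 0.008 ]
[431.1 268.8] 287 [0.563  0.2715 0.008 ]
[359.3 255.1] 703 [0.5712 0.1424 0.008 ]
[359.3 255.1] 540 [0.571  0.1423 0.008 ]
[430.5 229.4] 316 [0.4549 0.2637 0.008 ]
[430.5 229.4] 213 [0.4549 0.2637 0.008 ]
[365.2 216.7] 688 [0.4581 0.1327 0.008 ]
[365.  216.6] 504 [0.4576 0.1323 0.008 ]
[367.7 192. ] 218 [0.3715 0.1227 0.008 ]
```

```bash
python3 -c "
import cv2
a=cv2.imread('pics/mat_top.png');print(a.shape);cv2.imwrite('pics/m1.png',cv2.resize(a,None,fx=600/a.shape[0],fy=600/a.shape[0],interpolation=cv2.INTER_AREA))"
```

```text
(1240, 720, 3)
```

View pics/m1.png

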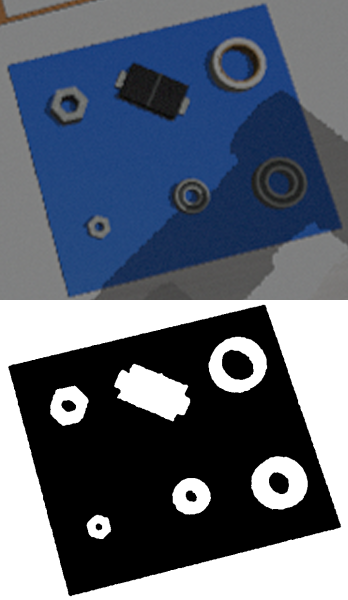

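The masks are clean. Now the averaged positions and the orientations of nut, pad and pad outline.

```bash
cat >> h.py <<'E'
def go(x,y,z,yaw):
    s=r.get_state();p=s['tcp_pos'];w=s['eef_rot'][2];a=np.radians(w)
    d=np.array([x,y,z])-p
    t=[np.cos(a)*d[0]+np.sin(a)*d[1], np.sin(a)*d[0]-np.cos(a)*d[1], -d[2]]
    dy=(yaw-w+180)%360-180
    print('t',round(s['time_s'],2),'pos',p.round(4),'yaw',round(w,2),'| units',(np.array(t)/.12).round(3),'turn',round(-dy/360,4),'F',np.round(s['contact_force'],1))
E
python3 - <<'E'
from h import *
n='top';im=cv2.imread('pics/top0.png')[:,:,::-1].copy();U=up(im)
a,b,c,d=[v*S for v in(285,130,465,285)]
for k in blobs(~blue(U[b:d,a:c]),150*S*S,900*S*S):
    uv=dn(cen(k)+[a,b])
    def world(z): return np.array([cast(n,dn(q[0]+[a,b]),z)[:2] for q in k])
    if abs(uv[0]-363)<5:
        w=(world(.011)*1e5).astype(np.float32);(cx,cy),(p,q),an=cv2.minAreaRect(w);print('pad',np.round([cx/1e5,cy/1e5,p/1e2,q/1e2,an],4))
        e=cv2.fitEllipse(w);print(e)
    if abs(uv[0]-320)<5 and cv2.contourArea(k)/16>200:
        w=world(.015);w-=w.mean(0);th=np.arctan2(w[:,1],w[:,0]);rr=np.hypot(*w.T)
        # widths vs direction; flats = min width
        best=[(np.mean([np.ptp(w@[np.cos(np.radians(t+j)),np.sin(np.radians(t+j))]) for j in(0,60,120)])*1e3,t) for t in range(0,60,2)]
        print('nut',min(best),max(best))
a,b,c,d=[v*S for v in(185,235,245,290)]
g=cv2.cvtColor(U[b:d,a:c],cv2.COLOR_RGB2GRAY).astype(float);g/=cv2.GaussianBlur(g,(0,0),30)
k=max(blobs(g<.82,500*S*S,2200*S*S),key=cv2.contourArea)
w=(np.array([cast(n,dn(q[0]+[a,b]),.008)[:2] for q in k])*1e5).astype(np.float32)
print('mark',cv2.minAreaRect(w),cv2.fitEllipse(w))
E
```

```text
nut (np.float64(41.876597858607774), 0) (np.float64(45.564417959789914), 30)
pad [ 0.5693 -0.2152 85.4965 47.7067 54.2549]
((56851.07421875, -21495.53125), (4978.04150390625, 8963.1416015625), 144.6815185546875)
mark ((45654.30078125, 13387.2509765625), (9463.271484375, 5314.40673828125), 79.53944396972656) ((45622.40625, 13376.5869140625), (5752.25341796875, 10306.3466796875), 169.02151489257812)
```

>>> drive_tool --increments '[[[0.6,-0.83,0.6,0.2,0],[0.6,-0.83,0.6,0.2,0],[0.6,-0.83,0.6,0.2,0]]]' --squeeze 25

```text
time_s: 0.48
tcp_pos: [0.3038, -0.5278, 0.2127]
eef_rot: [179.9, -0.0, -159.5]
contact_force: [0.7, -0.9, 1.2]
gripper_width: 0.071
gripper_force: 0.0
```

>>> drive_tool --increments '[[[0.6,-0.83,0.6,0.2,0],[0.6,-0.83,0.6,0.2,0],[0.6,-0.83,0.6,0.2,0]]]'

```text
time_s: 0.85
tcp_pos: [0.3722, -0.4264, 0.1888]
eef_rot: [179.9, -0.0, -159.5]
contact_force: [-0.5, -1.7, 0.3]
gripper_width: 0.0703
gripper_force: 0.0
```

>>> drive_tool --increments '[[[0.6,-0.83,0.6,0.7,-0.027],[0.6,-0.83,0.6,0.7,-0.027],[0.6,-0.83,0.6,0.7,-0.027],[0.6,-0.83,0.6,0.7,-0.027]]]'

```text
time_s: 1.35
tcp_pos: [0.4393, -0.3268, 0.1047]
eef_rot: [179.9, -0.1, -149.9]
contact_force: [0.3, -0.7, 0.7]
gripper_width: 0.0702
gripper_force: 0.0
```

```bash
python3 -c "
from h import *
go(.4401,-.3253,.016,-150);print(r.get_state()['gripper_width'])"
```

```text
t 1.35 pos [ 0.4393 -0.3268  0.1047] yaw -149.93 | units [-0.012  0.008  0.74 ] turn 0.0002 F [ 0.3 -0.7  0.7]
0.07019646287067928
```

>>> drive_tool --increments '[[[0.6,-0.012,0.008,0.4,0],[0.6,-0.012,0.008,0.6,0],[0.6,-0.012,0.008,0.72,0],[0.6,-0.012,0.008,0.74,0],[0.6,-0.012,0.008,0.74,0]]]'

```text
time_s: 1.98
tcp_pos: [0.4406, -0.3262, 0.0176]
eef_rot: [-179.9, 0.0, -150.0]
contact_force: [0.1, 0.1, -0.2]
gripper_width: 0.0701
gripper_force: 0.0
```

>>> drive_tool --increments '[[[-0.4,0,0,0,0],[-0.4,0,0,0,0],[-0.4,0,0,0,0],[-0.4,0,0,0,0]]]'

```text
time_s: 2.48
tcp_pos: [0.4405, -0.3256, 0.0175]
eef_rot: [-179.9, 0.0, -150.0]
contact_force: [-1.5, 1.6, 6.2]
gripper_width: 0.0545
gripper_force: 25.0
```

```bash
python3 -c "
from h import *
go(.5701,.1434,.10,-150)
cv2.imwrite('pics/g1.png',capture('top')[:,:,::-1])"
```

```text
t 2.48 pos [ 0.4405 -0.3256  0.0175] yaw -149.98 | units [-2.89   2.844 -0.688] turn 0.0 F [-1.5  1.6  6.2]
```

>>> drive_tool --increments '[[[-0.4,0,0,-0.25,0],[-0.4,0,0,-0.688,0],[-0.4,0,0,-0.688,0]]]'

```text
time_s: 2.9
tcp_pos: [0.4425, -0.3263, 0.1031]
eef_rot: [-179.7, 0.3, -150.0]
contact_force: [0.5, 0.2, -2.7]
gripper_width: 0.0543
gripper_force: 25.0
```

>>> drive_tool --increments '[[[-0.4,-0.35,0.35,0,0],[-0.4,-0.7,0.7,0,0],[-0.4,-0.96,0.95,0,0],[-0.4,-0.96,0.95,0,0]]]'

```text
time_s: 3.4
tcp_pos: [0.483, -0.1666, 0.0985]
eef_rot: [179.9, -0.0, -149.8]
contact_force: [-0.1, 0.3, -2.3]
gripper_width: 0.054
gripper_force: 25.0
```

>>> drive_tool --increments '[[[-0.4,-0.35,0.35,0,0],[-0.4,-0.7,0.7,0,0],[-0.4,-0.96,0.95,0,0],[-0.4,-0.96,0.95,0,0]]]'

```text
time_s: 3.9
tcp_pos: [0.526, -0.011, 0.0984]
eef_rot: [180.0, -0.0, -149.9]
contact_force: [-1.3, -0.5, -2.3]
gripper_width: 0.0541
gripper_force: 25.0
```

>>> drive_tool --increments '[[[-0.4,-0.35,0.35,0,0],[-0.4,-0.7,0.7,0,0],[-0.4,-0.96,0.95,0,0],[-0.4,-0.96,0.95,0,0]]]'

```text
time_s: 4.4
tcp_pos: [0.5689, 0.1448, 0.0982]
eef_rot: [180.0, -0.1, -149.9]
contact_force: [0.1, -0.8, -2.9]
gripper_width: 0.0542
gripper_force: 25.0
```

```bash
python3 -c "
from h import *
go(.5701,.1434,.0227,-150);print(r.get_state()['gripper_width'])
cv2.imwrite('pics/g2.png',cv2.hconcat([capture('top')[150:350,80:300],capture('scene')[150:350,280:500]])[:,:,::-1])"
```

```text
t 4.4 pos [0.5689 0.1448 0.0982] yaw -149.91 | units [-0.003 -0.015  0.629] turn 0.0002 F [ 0.1 -0.8 -2.9]
0.05415471883747596
```

View pics/g2.png

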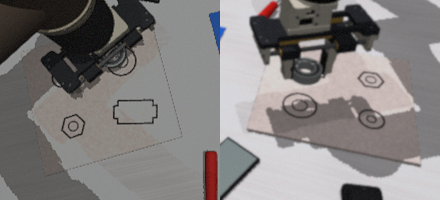

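The bearing is held between the jaws, above its outline (the outline is at about (300,105) in the right half). I'll lower it and take a closer look before release.

>>> drive_tool --increments '[[[-0.4,0,-0.012,0.3,0],[-0.4,0,-0.012,0.5,0],[-0.4,0,-0.012,0.59,0],[-0.4,0,-0.012,0.59,0]]]'

```text
time_s: 5.0
tcp_pos: [0.5688, 0.141, 0.028]
eef_rot: [-180.0, -0.1, -150.1]
contact_force: [0.1, -0.7, -2.5]
gripper_width: 0.0543
gripper_force: 25.0
```

```bash
python3 -c "
from h import *
go(.5701,.1434,.0227,-150);print(r.get_state()['gripper_width'])
cv2.imwrite('pics/g3.png',cv2.resize(capture('scene')[190:320,310:480],None,fx=4,fy=4,interpolation=2)[:,:,::-1])"
```

```text
t 5.0 pos [0.5688 0.141  0.028 ] yaw -150.07 | units [-0.02   0.012  0.045] turn -0.0002 F [ 0.1 -0.7 -2.5]
0.054319051538608006
```

View pics/g3.png

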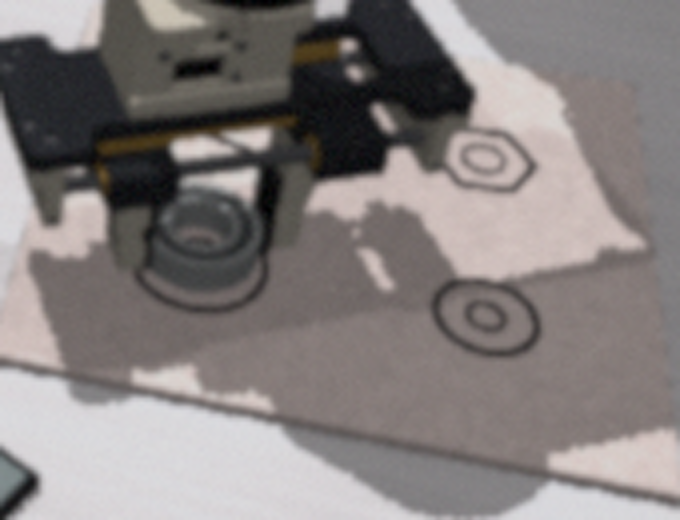

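The bearing hangs level over the large circle, slightly towards the robot. I'll lower it to contact.

>>> drive_tool --increments '[[[-0.4,-0.018,0.01,0.02,0],[-0.4,-0.018,0.01,0.035,0],[-0.4,-0.018,0.01,0.042,0],[-0.4,-0.018,0.01,0.042,0]]]'

```text
time_s: 5.55
tcp_pos: [0.5704, 0.1444, 0.0236]
eef_rot: [180.0, 0.0, -150.0]
contact_force: [0.2, -0.3, -2.6]
gripper_width: 0.0545
gripper_force: 25.0
```

```bash
python3 -c "
from h import *
go(.5701,.1434,.0227,-150)"
```

```text
t 5.55 pos [0.5704 0.1444 0.0236] yaw -150.0 | units [ 0.006 -0.006  0.007] turn 0.0 F [ 0.2 -0.3 -2.6]
```

>>> drive_tool --increments '[[[-0.4,0,-0.003,0.007,0],[-0.4,0,-0.003,0.007,0],[0.5,0,-0.003,0.007,0],[0.6,0,-0.003,0.007,0],[0.6,0,-0.003,0.007,0]]]'

```text
time_s: 6.18
tcp_pos: [0.5708, 0.1441, 0.0229]
eef_rot: [-180.0, 0.0, -150.0]
contact_force: [0.5, -1.4, 0.2]
gripper_width: 0.0695
gripper_force: 0.0
```

>>> drive_tool --increments '[[[0.6,0,0,-0.1,0],[0.6,0,0,-0.5,0],[0.6,0.4,-0.4,-0.8,0],[0.6,0.96,-0.95,-0.8,0],[0.6,0.96,-0.95,-0.8,0]]]'

```text
time_s: 6.8
tcp_pos: [0.5272, -0.014, 0.1203]
eef_rot: [-180.0, 0.1, -150.0]
contact_force: [0.4, 0.1, -0.2]
gripper_width: 0.0706
gripper_force: 0.0
```

```bash
cat > chk.py <<'E'
from h import *
import sys
# usage: name-of-mark x y r(mm) : report outer dark-line centroid and part centroid
def crop(n,p,w=45):
    im=capture(n);u,v=proj(n,p).round().astype(int);return im[v-w:v+w,u-w:u+w],(u-w,v-w)
p=[float(a) for a in sys.argv[1:3]]+[.008];out=[]
for n in('top','scene'):
    c,o=crop(n,p,35);out.append(cv2.resize(c,(400,400),interpolation=2))
    print(n,o)
cv2.imwrite(sys.argv[3],cv2.hconcat(out)[:,:,::-1])
E
python3 chk.py .5701 .1434 pics/c1.png
```

```text
top (np.int64(166), np.int64(175))
scene (np.int64(325), np.int64(220))
```

View pics/c1.png

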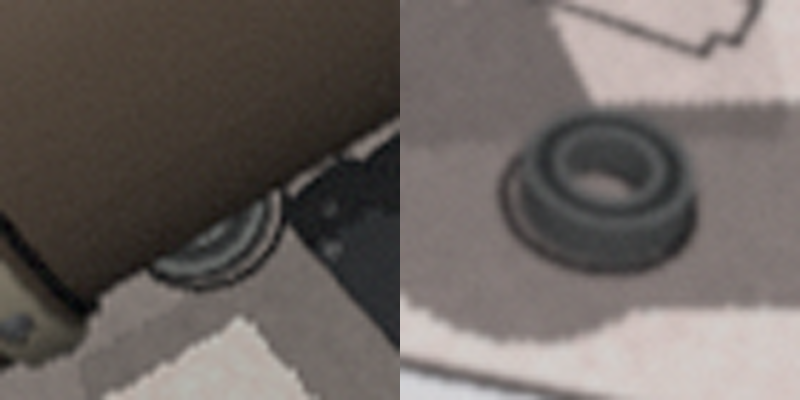

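```bash
python3 -c "
from h import *
print(cast('scene',(361.4-.4,248.5-.4),.026),cast('scene',(359.3,255.1),.008))
go(.4456,-.2275,.1,-150)"
```

```text
[0.57013369 0.14337757 0.026     ] [0.57112726 0.14236265 0.008     ]
t 6.9 pos [ 0.5264 -0.0154  0.1201] yaw -150.19 | units [ 1.463 -1.199  0.167] turn -0.0005 F [ 0.5 -0.8  0.6]
```

>>> drive_tool --increments '[[[0.3,0.35,-0.3,0,0],[0.3,0.73,-0.6,0,0],[0.3,0.73,-0.6,0,0],[0.3,0.73,-0.6,0,0]]]'

```text
time_s: 7.4
tcp_pos: [0.4885, -0.1184, 0.1194]
eef_rot: [-180.0, 0.1, -150.1]
contact_force: [-0.5, 0.3, 0.6]
gripper_width: 0.0572
gripper_force: 0.0
```

>>> drive_tool --increments '[[[0.3,0.35,-0.3,0.16,0],[0.3,0.73,-0.6,0.16,0],[0.3,0.73,-0.6,0.16,0],[0.3,0.73,-0.6,0.16,0],[0.3,0.73,-0.6,0.16,0]]]'

```text
time_s: 8.02
tcp_pos: [0.4491, -0.2234, 0.0997]
eef_rot: [-180.0, 0.0, -149.9]
contact_force: [0.0, 0.5, 0.2]
gripper_width: 0.0569
gripper_force: 0.0
```

```bash
python3 chk.py .5701 .1434 pics/c2.png; python3 -c "
from h import *
go(.4456,-.2275,.016,-150)"
```

```text
top (np.int64(166), np.int64(175))
scene (np.int64(325), np.int64(220))
t 8.12 pos [ 0.4488 -0.2235  0.0996] yaw -149.89 | units [ 0.04  -0.015  0.697] turn 0.0003 F [0.3 0.3 0.6]
```

View pics/c2.png

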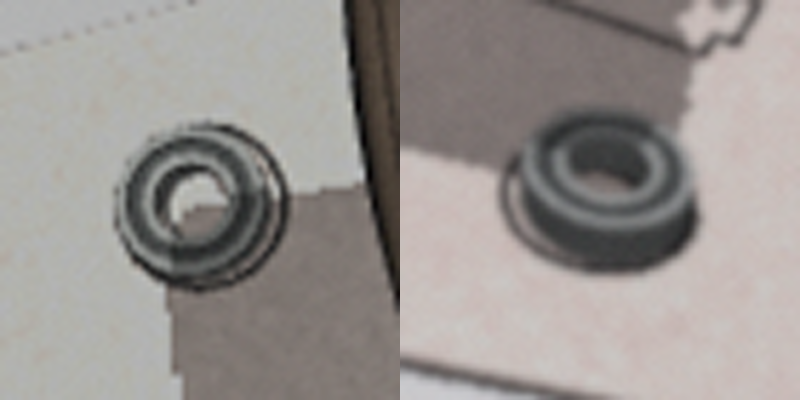

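The bearing sits inside the outline in both views, with a slightly wider gap at right in the top view and at left in the scene view. I'll quantify it.

```bash
python3 -c "
from h import *
print(cast('top',(199.63,210.64),.026),cast('top',(200.9,210.8),.008))
# rim extents expected if the bearing were centred on the mark
t=np.linspace(0,6.3,200)
for n,m in(('top',(.5691,.1443)),('scene',(.5711,.1424))):
  o=dict(top=(166,175),scene=(325,220))[n]
  for R,z in((.028,.026),(.028,.008),(.031,.008)):
    q=np.array([proj(n,[m[0]+R*np.cos(a),m[1]+R*np.sin(a),z]) for a in t]);q=(q-o+.5)*5.714;print(n,R,z,q.min(0).round(),q.max(0).round())
"
```

```text
[0.56563939 0.1441017  0.026     ] [0.56917662 0.14440659 0.008     ]
top 0.028 0.026 [117. 124.] [269. 272.]
top 0.028 0.008 [128. 135.] [277. 281.]
top 0.031 0.008 [120. 128.] [285. 289.]
scene 0.028 0.026 [118. 105.] [293. 228.]
scene 0.028 0.008 [113. 143.] [286. 267.]
scene 0.031 0.008 [104. 137.] [295. 274.]
```

The bearing is centred within about 1 mm, and the two views' residuals cancel. Next is the small bearing.

>>> drive_tool --increments '[[[0.3,0.04,-0.015,0.35,0],[0.3,0.04,-0.015,0.6,0],[0.3,0.04,-0.015,0.69,0],[0.3,0.04,-0.015,0.7,0],[0.3,0.04,-0.015,0.7,0]]]'

```text
time_s: 8.75
tcp_pos: [0.4457, -0.2285, 0.0164]
eef_rot: [-179.9, 0.1, -150.0]
contact_force: [0.1, -0.0, -0.4]
gripper_width: 0.057
gripper_force: 0.0
```

>>> drive_tool --increments '[[[-0.6,0,0,0,0],[-0.6,0,0,0,0],[-0.6,0,0,0,0],[-0.6,0,0,0,0]]]'

```text
time_s: 9.25
tcp_pos: [0.4451, -0.2286, 0.0159]
eef_rot: [-180.0, 0.0, -150.0]
contact_force: [-1.3, 1.4, 5.6]
gripper_width: 0.0381
gripper_force: 25.0
```

>>> drive_tool --increments '[[[-0.6,0,0,-0.25,0],[-0.6,0,0,-0.8,0],[-0.6,0,0,-0.8,0],[-0.6,0,0,-0.8,0]]]'

```text
time_s: 9.75
tcp_pos: [0.4447, -0.2284, 0.1117]
eef_rot: [-180.0, 0.1, -150.0]
contact_force: [0.2, -0.1, -0.9]
gripper_width: 0.0376
gripper_force: 25.0
```

```bash
python3 -c "
from h import *
go(.5624,.2725,.11,-150)"
```

```text
t 9.75 pos [ 0.4447 -0.2284  0.1117] yaw -150.03 | units [-2.935  3.126  0.014] turn -0.0001 F [ 0.2 -0.1 -0.9]
```

>>> drive_tool --increments '[[[-0.6,-0.35,0.37,0,0],[-0.6,-0.73,0.78,0,0],[-0.6,-0.73,0.78,0,0]]]'

```text
time_s: 10.12
tcp_pos: [0.4739, -0.1008, 0.1101]
eef_rot: [179.9, -0.1, -149.8]
contact_force: [-0.6, -0.4, -1.4]
gripper_width: 0.0374
gripper_force: 25.0
```

>>> drive_tool --increments '[[[-0.6,-0.35,0.37,0,0],[-0.6,-0.73,0.78,0,0],[-0.6,-0.73,0.78,0,0]]]'

```text
time_s: 10.5
tcp_pos: [0.5032, 0.0236, 0.1102]
eef_rot: [180.0, -0.1, -149.8]
contact_force: [0.3, -0.6, -0.6]
gripper_width: 0.0377
gripper_force: 25.0
```

>>> drive_tool --increments '[[[-0.6,-0.35,0.37,0,0],[-0.6,-0.73,0.78,0,0],[-0.6,-0.73,0.78,0,0]]]'

```text
time_s: 10.88
tcp_pos: [0.5325, 0.1479, 0.11]
eef_rot: [-180.0, -0.1, -149.9]
contact_force: [-0.9, -1.1, -1.8]
gripper_width: 0.0376
gripper_force: 25.0
```

>>> drive_tool --increments '[[[-0.6,-0.35,0.37,0,0],[-0.6,-0.73,0.78,0,0],[-0.6,-0.73,0.78,0,0],[-0.6,-0.73,0.78,0,0],[-0.6,-0.73,0.78,0,0]]]'

```text
time_s: 11.5
tcp_pos: [0.5607, 0.2689, 0.1109]
eef_rot: [-180.0, -0.1, -150.1]
contact_force: [-0.2, 0.1, -0.4]
gripper_width: 0.0376
gripper_force: 25.0
```

```bash
python3 -c "
from h import *
go(.5624,.2725,.0215,-150)"
```

```text
t 11.5 pos [0.5607 0.2689 0.1109] yaw -150.09 | units [-0.028  0.019  0.745] turn -0.0003 F [-0.2  0.1 -0.4]
```

>>> drive_tool --increments '[[[-0.6,-0.028,0.019,0.35,0],[-0.6,-0.028,0.019,0.6,0],[-0.6,-0.028,0.019,0.7,0],[-0.6,-0.028,0.019,0.71,0],[-0.6,-0.028,0.019,0.71,0]]]'

```text
time_s: 12.12
tcp_pos: [0.5636, 0.2747, 0.0275]
eef_rot: [180.0, 0.1, -150.0]
contact_force: [0.7, -0.1, -0.6]
gripper_width: 0.0377
gripper_force: 25.0
```

```bash
python3 -c "
from h import *
go(.5624,.2725,.0215,-150)"
```

```text
t 12.12 pos [0.5636 0.2747 0.0275] yaw -150.02 | units [ 0.018 -0.011  0.05 ] turn -0.0 F [ 0.7 -0.1 -0.6]
```

>>> drive_tool --increments '[[[-0.6,0,0,0.02,0],[-0.6,0,0,0.02,0],[-0.6,0,0,0.02,0]]]'

```text
time_s: 12.5
tcp_pos: [0.563, 0.2747, 0.0242]
eef_rot: [180.0, 0.0, -150.0]
contact_force: [0.4, 0.2, -0.6]
gripper_width: 0.0374
gripper_force: 25.0
```

```bash
python3 -c "
from h import *
go(.5624,.2725,.0215,-150);print(r.get_state()['joints'])"
```

```text
t 12.5 pos [0.563  0.2747 0.0242] yaw -150.0 | units [ 0.013 -0.013  0.022] turn 0.0 F [ 0.4  0.2 -0.6]
[ 4.38394471e+01  2.78103211e+01 -1.93083404e+01  2.75561879e-03
 -4.28564501e+01 -1.03841059e+02]
```

>>> drive_tool --increments '[[[-0.6,0.013,-0.013,0.01,0],[-0.6,0.013,-0.013,0.02,0],[-0.6,0.013,-0.013,0.022,0],[-0.6,0.013,-0.013,0.022,0]]]'

```text
time_s: 13.0
tcp_pos: [0.5623, 0.2724, 0.0212]
eef_rot: [-180.0, -0.0, -150.0]
contact_force: [0.5, -0.3, -0.2]
gripper_width: 0.0374
gripper_force: 25.0
```

```bash
python3 -c "
from h import *
go(.5624,.2725,.0215,-150)"
```

```text
t 13.0 pos [0.5623 0.2724 0.0212] yaw -150.01 | units [-0.001  0.    -0.003] turn -0.0 F [ 0.5 -0.3 -0.2]
```

>>> drive_tool --increments '[[[0.1,0,0,0,0],[0.3,0,0,0,0],[0.3,0,0,0,0],[0.3,0,0,-0.2,0],[0.3,0,0,-0.75,0]]]'

```text
time_s: 13.62
tcp_pos: [0.5605, 0.271, 0.1055]
eef_rot: [-179.9, -0.4, -150.0]
contact_force: [0.4, 1.1, 0.3]
gripper_width: 0.0569
gripper_force: 0.0
```

>>> drive_tool --increments '[[[0.3,0.26,-0.48,-0.1,0],[0.3,0.52,-0.95,-0.1,0],[0.3,0.52,-0.95,-0.1,0]]]'

```text
time_s: 14.0
tcp_pos: [0.5647, 0.1392, 0.1203]
eef_rot: [180.0, 0.0, -150.2]
contact_force: [0.8, 0.2, 1.0]
gripper_width: 0.0569
gripper_force: 0.0
```

>>> drive_tool --increments '[[[0.3,0.26,-0.48,0,0],[0.3,0.52,-0.95,0,0],[0.3,0.52,-0.95,0,0]]]'

```text
time_s: 14.38
tcp_pos: [0.5678, 0.0097, 0.1196]
eef_rot: [180.0, -0.0, -150.2]
contact_force: [-0.2, 0.6, 0.4]
gripper_width: 0.0567
gripper_force: 0.0
```

>>> drive_tool --increments '[[[0.3,0.26,-0.48,0,0],[0.3,0.52,-0.95,0,0],[0.3,0.52,-0.95,0,0],[0.3,0.52,-0.95,0,0],[0.3,0.52,-0.95,0,0]]]'

```text
time_s: 15.0
tcp_pos: [0.5715, -0.1159, 0.1197]
eef_rot: [180.0, 0.0, -149.9]
contact_force: [0.2, 0.9, 0.2]
gripper_width: 0.0569
gripper_force: 0.0
```

```bash
python3 chk.py .5624 .2725 pics/c3.png; python3 -c "
from h import *
go(.5714,-.1197,.019,-150)"
```

```text
top (np.int64(107), np.int64(191))
scene (np.int64(397), np.int64(234))
t 15.1 pos [ 0.5714 -0.116   0.1198] yaw -149.9 | units [ 0.016 -0.027  0.84 ] turn 0.0003 F [ 0.7 -0.3 -0.3]
```

View pics/c3.png

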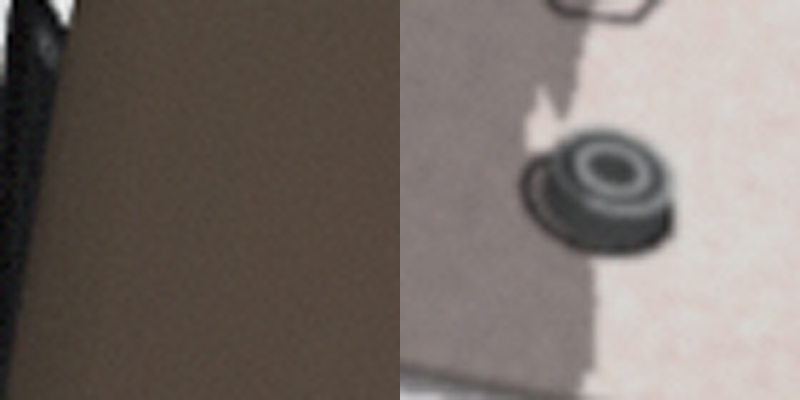

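```bash
python3 -c "
from h import *
f=lambda u,v,o:(o[0]+u/5.714-.5,o[1]+v/5.714-.5)
print(cast('scene',f(212,171,(397,234)),.024),cast('scene',f(211,170,(397,234)),.024), cast('scene',(431.1,268.9),.008))
t=np.linspace(0,6.3,200);m=(.5631,.2715)
for R,z in((.019,.024),(.019,.008),(.022,.008),(.008,.024)):
    q=np.array([proj('scene',[m[0]+R*np.cos(a),m[1]+R*np.sin(a),z]) for a in t]);q=(q-(397,234)+.5)*5.714;print(R,z,q.min(0).round(),q.max(0).round())
"
```

```text
[0.56434849 0.27242431 0.024     ] [0.56401483 0.27210676 0.024     ] [0.5632156  0.27146315 0.008     ]
0.019 0.024 [146. 123.] [273. 214.]
0.019 0.008 [136. 158.] [261. 248.]
0.022 0.008 [126. 151.] [271. 256.]
0.008 0.024 [182. 149.] [236. 187.]
```

The small bearing sits inside its outline, about 1 mm off. Next is the nut.

>>> drive_tool --increments '[[[0.3,0.016,-0.027,0.35,0],[0.3,0.016,-0.027,0.6,0],[0.3,0.016,-0.027,0.82,0],[0.3,0.016,-0.027,0.84,0],[0.3,0.016,-0.027,0.84,0]]]'

```text
time_s: 15.72
tcp_pos: [0.5717, -0.1206, 0.0196]
eef_rot: [-180.0, 0.0, -149.9]
contact_force: [0.4, 0.2, -0.2]
gripper_width: 0.0568
gripper_force: 0.0
```

```bash
python3 -c "
from h import *
go(.5714,-.1197,.019,-150)"
```

```text
t 15.72 pos [ 0.5717 -0.1206  0.0196] yaw -149.94 | units [-0.002  0.008  0.005] turn 0.0002 F [ 0.4  0.2 -0.2]
```

>>> drive_tool --increments '[[[-0.6,0,0.006,0,0],[-0.6,0,0.006,0,0],[-0.6,0,0.006,0,0],[-0.6,0,0.006,0,0]]]'

```text
time_s: 16.23
tcp_pos: [0.5712, -0.1205, 0.0197]
eef_rot: [-180.0, 0.1, -150.0]
contact_force: [-1.2, 1.9, 5.9]
gripper_width: 0.036
gripper_force: 25.0
```

>>> drive_tool --increments '[[[-0.6,0,0,-0.25,0],[-0.6,0,0,-0.8,0],[-0.6,0,0,-0.8,0]]]'

```text
time_s: 16.6
tcp_pos: [0.5737, -0.1206, 0.1197]
eef_rot: [-179.8, 0.4, -150.0]
contact_force: [-0.0, -0.3, -1.7]
gripper_width: 0.0359
gripper_force: 25.0
```

>>> drive_tool --increments '[[[-0.6,-0.09,0.4,0,0],[-0.6,-0.19,0.815,0,0],[-0.6,-0.19,0.815,0,0]]]'

```text
time_s: 16.98
tcp_pos: [0.5404, -0.0221, 0.1145]
eef_rot: [180.0, -0.0, -149.8]
contact_force: [0.2, -0.9, -1.9]
gripper_width: 0.0356
gripper_force: 25.0
```

>>> drive_tool --increments '[[[-0.6,-0.09,0.4,0,0],[-0.6,-0.19,0.815,0,0],[-0.6,-0.19,0.815,0,0]]]'

```text
time_s: 17.35
tcp_pos: [0.5118, 0.0737, 0.1146]
eef_rot: [180.0, -0.0, -149.8]
contact_force: [-0.5, -0.1, -1.5]
gripper_width: 0.0358
gripper_force: 25.0
```

>>> drive_tool --increments '[[[-0.6,-0.09,0.4,0,0],[-0.6,-0.19,0.815,0,0],[-0.6,-0.19,0.815,0,0]]]'

```text
time_s: 17.73
tcp_pos: [0.4831, 0.1695, 0.1146]
eef_rot: [180.0, 0.0, -149.9]
contact_force: [-0.4, -0.2, -1.3]
gripper_width: 0.0359
gripper_force: 25.0
```

>>> drive_tool --increments '[[[-0.6,-0.09,0.4,0,0],[-0.6,-0.19,0.815,0,0],[-0.6,-0.19,0.815,0,0],[-0.6,-0.19,0.815,0,0],[-0.6,-0.19,0.815,0,0]]]'

```text
time_s: 18.35
tcp_pos: [0.4545, 0.2624, 0.1146]
eef_rot: [-180.0, -0.0, -150.1]
contact_force: [0.3, -0.7, -2.4]
gripper_width: 0.0361
gripper_force: 25.0
```

```bash
python3 -c "
from h import *
go(.4544,.2647,.030,-150)"
```

```text
t 18.35 pos [0.4545 0.2624 0.1146] yaw -150.1 | units [-0.009  0.017  0.705] turn -0.0003 F [ 0.3 -0.7 -2.4]
```

Grip at exactly 36 mm means it sits on the flats. Lowering.

>>> drive_tool --increments '[[[-0.6,-0.005,0.01,0.35,0],[-0.6,-0.005,0.01,0.6,0],[-0.6,-0.005,0.01,0.7,0],[-0.6,-0.005,0.01,0.7,0],[-0.6,-0.005,0.01,0.7,0]]]'

```text
time_s: 18.98
tcp_pos: [0.4548, 0.2656, 0.032]
eef_rot: [180.0, 0.1, -150.0]
contact_force: [0.4, -0.4, -1.3]
gripper_width: 0.036
gripper_force: 25.0
```

```bash
python3 -c "
from h import *
go(.4544,.2647,.0248,-150)"
```

```text
t 18.98 pos [0.4548 0.2656 0.032 ] yaw -150.02 | units [ 0.007 -0.005  0.06 ] turn -0.0001 F [ 0.4 -0.4 -1.3]
```

>>> drive_tool --increments '[[[-0.6,0.007,-0.006,0.03,0],[-0.6,0.007,-0.006,0.05,0],[-0.6,0.007,-0.006,0.055,0],[-0.6,0.007,-0.006,0.055,0]]]'

```text
time_s: 19.48
tcp_pos: [0.4537, 0.2642, 0.0246]
eef_rot: [-180.0, 0.0, -150.0]
contact_force: [-2.1, -0.3, 4.2]
gripper_width: 0.0358
gripper_force: 25.0
```

```bash
python3 -c "
from h import *
go(.4544,.2647,.0248,-150)"
```

```text
t 19.48 pos [0.4537 0.2642 0.0246] yaw -150.0 | units [-0.007  0.001 -0.001] turn 0.0 F [-2.1 -0.3  4.2]
```

>>> drive_tool --increments '[[[0.1,0,0,0,0],[0.4,0,0,0,0],[0.4,0,0,0,0],[0.4,0,0,-0.2,0],[0.4,0,0,-0.8,0]]]'

```text
time_s: 20.1
tcp_pos: [0.4523, 0.2626, 0.1091]
eef_rot: [-179.9, -0.4, -150.0]
contact_force: [1.0, 1.3, 0.1]
gripper_width: 0.0613
gripper_force: 0.0
```

>>> drive_tool --increments '[[[0.4,0.15,-0.5,-0.1,0],[0.4,0.29,-0.98,-0.1,0],[0.4,0.29,-0.98,-0.1,0]]]'

```text
time_s: 20.48
tcp_pos: [0.4825, 0.1417, 0.1231]
eef_rot: [180.0, 0.0, -150.3]
contact_force: [0.5, -0.6, -0.3]
gripper_width: 0.0611
gripper_force: 0.0
```

>>> drive_tool --increments '[[[0.4,0.15,-0.5,0,0],[0.4,0.29,-0.98,0,0],[0.4,0.29,-0.98,0,0]]]'

```text
time_s: 20.85
tcp_pos: [0.5113, 0.023, 0.1225]
eef_rot: [-180.0, -0.0, -150.3]
contact_force: [-0.5, -0.0, -0.8]
gripper_width: 0.0611
gripper_force: 0.0
```

>>> drive_tool --increments '[[[0.4,0.15,-0.5,0,0],[0.4,0.29,-0.98,0,0],[0.4,0.29,-0.98,0,0]]]'

```text
time_s: 21.22
tcp_pos: [0.5402, -0.0957, 0.1223]
eef_rot: [-180.0, -0.0, -150.2]
contact_force: [-0.4, -0.2, 0.6]
gripper_width: 0.0615
gripper_force: 0.0
```

>>> drive_tool --increments '[[[0.4,0.15,-0.5,0,-0.025],[0.4,0.29,-0.98,0,-0.05],[0.4,0.29,-0.98,0,-0.068],[0.4,0.29,-0.98,0,-0.068],[0.4,0.29,-0.98,0,-0.068]]]'

```text
time_s: 21.85
tcp_pos: [0.5685, -0.2113, 0.1228]
eef_rot: [180.0, 0.0, -125.6]
contact_force: [-0.1, 0.1, 0.7]
gripper_width: 0.0609
gripper_force: 0.0
```

```bash
python3 -c "
from h import *
go(.5692,-.216,.016,-125.5)"; python3 chk.py .4544 .2647 pics/c4.png
```

```text
t 21.85 pos [ 0.5685 -0.2113  0.1228] yaw -125.58 | units [ 0.028 -0.027  0.89 ] turn -0.0002 F [-0.1  0.1  0.7]
top (np.int64(118), np.int64(240))
scene (np.int64(396), np.int64(194))
```

View pics/c4.png

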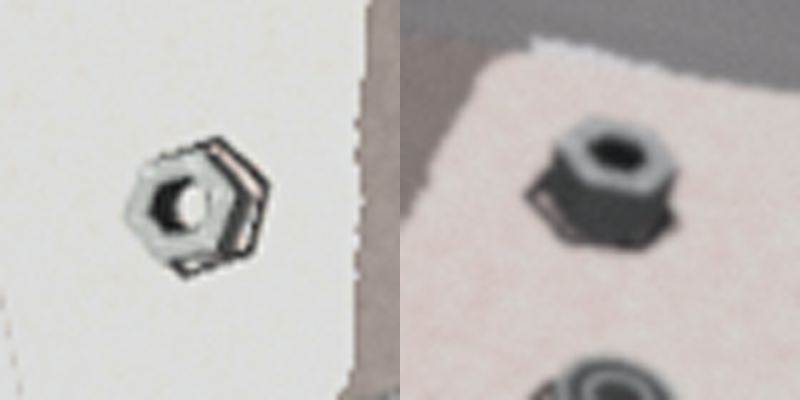

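The nut stands inside its hexagon in both views. Now the pad.

>>> drive_tool --increments '[[[0.4,0.022,-0.02,0.35,0],[0.4,0.022,-0.02,0.65,0],[0.4,0.022,-0.02,0.86,0],[0.4,0.022,-0.02,0.88,0],[0.4,0.022,-0.02,0.88,0]]]'

```text
time_s: 22.58
tcp_pos: [0.5694, -0.216, 0.0181]
eef_rot: [-179.9, 0.0, -125.5]
contact_force: [-0.5, 1.0, 0.3]
gripper_width: 0.0614
gripper_force: 0.0
```

```bash
python3 -c "
from h import *
go(.5692,-.216,.016,-125.5)
f=lambda u,v,o:(o[0]+u/5.714-.5,o[1]+v/5.714-.5)
print(cast('top',f(181,207,(118,240)),.032),cast('top',(152.8,275.7),.008),cast('scene',f(214.5,154,(396,194)),.032),cast('scene',(430.5,229.4),.008))"
```

```text
t 22.57 pos [ 0.5694 -0.216   0.0181] yaw -125.5 | units [0.001 0.002 0.017] turn 0.0 F [-0.5  1.   0.3]
[0.45263717 0.26558792 0.032     ] [0.45385469 0.26560056 0.008     ] [0.45490503 0.26347551 0.032     ] [0.4548005  0.26371533 0.008     ]
```

>>> drive_tool --increments '[[[-0.6,0,0,0.012,0],[-0.6,0,0,0.012,0],[-0.6,0,0,0.012,0],[-0.6,0,0,0.012,0]]]' --squeeze 30

```text
time_s: 23.08
tcp_pos: [0.5693, -0.2164, 0.0166]
eef_rot: [-179.9, 0.0, -125.5]
contact_force: [0.2, 2.2, 5.8]
gripper_width: 0.0416
gripper_force: 30.0
```

```bash
python3 -c "
from h import *
go(.457,.1328,.1,-100.7)"
```

```text
t 23.07 pos [ 0.5693 -0.2164  0.0166] yaw -125.52 | units [-1.825  2.452 -0.695] turn -0.0689 F [0.2 2.2 5.8]
```

>>> drive_tool --increments '[[[-0.6,0,0,-0.25,0],[-0.6,0,0,-0.8,0],[-0.6,0,0,-0.8,0]]]'

```text
time_s: 23.45
tcp_pos: [0.5716, -0.2169, 0.1165]
eef_rot: [-179.6, 0.2, -125.5]
contact_force: [1.1, 0.9, -2.4]
gripper_width: 0.0414
gripper_force: 30.0
```

>>> drive_tool --increments '[[[-0.6,-0.3,0.4,0,0],[-0.6,-0.61,0.815,0,0],[-0.6,-0.61,0.815,0,0]]]'

```text
time_s: 23.82
tcp_pos: [0.5298, -0.0969, 0.1111]
eef_rot: [179.9, -0.0, -125.3]
contact_force: [0.7, -0.5, -2.3]
gripper_width: 0.0417
gripper_force: 30.0
```

>>> drive_tool --increments '[[[-0.6,-0.3,0.4,0,0],[-0.6,-0.61,0.815,0,0],[-0.6,-0.61,0.815,0,0]]]'

```text
time_s: 24.2
tcp_pos: [0.4935, 0.0193, 0.1113]
eef_rot: [180.0, -0.0, -125.3]
contact_force: [0.7, -1.2, -0.9]
gripper_width: 0.0416
gripper_force: 30.0
```

>>> drive_tool --increments '[[[-0.6,-0.3,0.4,0,-0.025],[-0.6,-0.61,0.815,0,-0.05],[-0.6,-0.61,0.815,0,-0.069],[-0.6,-0.61,0.815,0,-0.069],[-0.6,-0.61,0.815,0,-0.069]]]'

```text
time_s: 24.82
tcp_pos: [0.4577, 0.1318, 0.1114]
eef_rot: [180.0, -0.0, -100.9]
contact_force: [0.2, 0.4, -1.5]
gripper_width: 0.0415
gripper_force: 30.0
```

```bash
python3 -c "
from h import *
go(.457,.1328,.027,-100.7);print(r.get_state()['gripper_width'])"
```

```text
t 24.82 pos [0.4577 0.1318 0.1114] yaw -100.93 | units [-0.007  0.007  0.703] turn -0.0006 F [ 0.2  0.4 -1.5]
0.04151348918063097
```

>>> drive_tool --increments '[[[-0.6,0,0.006,0.35,0],[-0.6,0,0.006,0.6,0],[-0.6,0,0.006,0.69,0],[-0.6,0,0.006,0.69,0],[-0.6,0,0.006,0.69,0]]]'

```text
time_s: 25.45
tcp_pos: [0.4577, 0.1332, 0.0299]
eef_rot: [-179.9, 0.1, -100.7]
contact_force: [0.4, 1.0, -2.4]
gripper_width: 0.0416
gripper_force: 30.0
```

```bash
python3 -c "
from h import *
go(.457,.1328,.0217,-100.7)"
```

```text
t 25.45 pos [0.4577 0.1332 0.0299] yaw -100.73 | units [0.005 0.005 0.069] turn -0.0001 F [ 0.4  1.  -2.4]
```

>>> drive_tool --increments '[[[-0.6,0.005,0.005,0.03,0],[-0.6,0.005,0.005,0.055,0],[-0.6,0.005,0.005,0.064,0],[-0.6,0.005,0.005,0.064,0],[-0.6,0.005,0.005,0.064,0]]]'

```text
time_s: 26.08
tcp_pos: [0.4561, 0.1326, 0.0216]
eef_rot: [-180.0, 0.0, -100.7]
contact_force: [-3.7, -0.6, 5.2]
gripper_width: 0.0415
gripper_force: 30.0
```

```bash
python3 -c "
from h import *
go(.457,.1328,.0217,-100.7)"
```

```text
t 26.07 pos [0.4561 0.1326 0.0216] yaw -100.68 | units [-0.003 -0.007 -0.001] turn 0.0001 F [-3.7 -0.6  5.2]
```

Contact made, within 1 mm. Releasing, retreating towards the mat side, and checking.

>>> drive_tool --increments '[[[0.1,0,0,0,0],[0.4,0,0,0,0],[0.4,0,0,0,0],[0.4,0,0,-0.2,0],[0.4,0,0,-0.9,0]]]'

```text
time_s: 26.7
tcp_pos: [0.4545, 0.1313, 0.1064]
eef_rot: [179.7, -0.3, -100.7]
contact_force: [1.4, 0.6, 0.4]
gripper_width: 0.0615
gripper_force: 0.0
```

>>> drive_tool --increments '[[[0.4,0.4,-0.1,-0.4,0],[0.4,0.9,-0.1,-0.4,0],[0.4,0.9,-0.1,-0.4,0]]]'

```text
time_s: 27.08
tcp_pos: [0.4469, 0.0215, 0.1565]
eef_rot: [-180.0, 0.1, -100.9]
contact_force: [0.2, 0.7, -1.5]
gripper_width: 0.0613
gripper_force: 0.0
```

>>> drive_tool --increments '[[[0.4,0.4,0,0,0],[0.4,1,0,0,0],[0.4,1,0,0,0]]]'

```text
time_s: 27.45
tcp_pos: [0.4245, -0.096, 0.1554]
eef_rot: [179.9, -0.0, -100.9]
contact_force: [0.1, -0.3, 0.3]
gripper_width: 0.0611
gripper_force: 0.0
```

>>> drive_tool --increments '[[[0.4,0.4,0,0,0],[0.4,1,0,0,0],[0.4,1,0,0,0],[0.4,1,0,0,0]]]'

```text
time_s: 27.95
tcp_pos: [0.4035, -0.2117, 0.1555]
eef_rot: [180.0, 0.0, -100.8]
contact_force: [0.2, -0.1, -0.9]
gripper_width: 0.0613
gripper_force: 0.0
```

```bash
python3 -c "
from h import *
a=cv2.resize(capture('top')[165:330,95:265],(400,388),interpolation=2);b=cv2.resize(capture('scene')[190:310,310:480],(400,282),interpolation=2)
b=cv2.copyMakeBorder(b,0,106,0,0,0)
cv2.imwrite('pics/f1.png',cv2.hconcat([a,b])[:,:,::-1])"
```

```text
(no output)
```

View pics/f1.png

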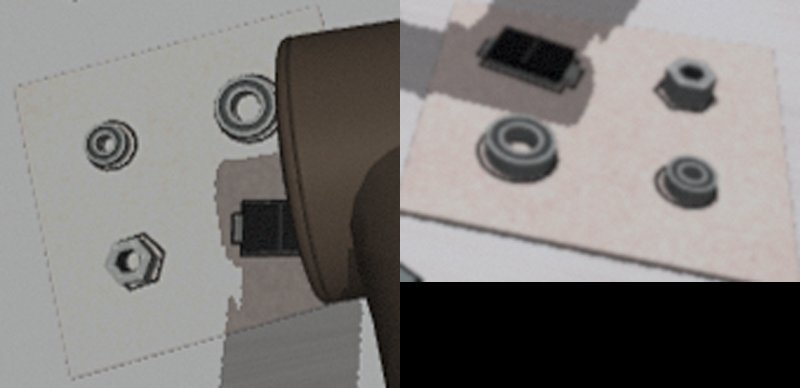

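All four parts are in their outlines, with the pad partly hidden at (265,230). I'll move the arm aside for one clear look at the pad and the mat.

>>> drive_tool --increments '[[[0.4,0.5,0.3,-0.4,0],[0.4,1,0.5,-0.4,0],[0.4,1,0.5,-0.4,0]]]'

```text
time_s: 28.42
tcp_pos: [0.322, -0.3189, 0.2048]
eef_rot: [-179.9, -0.0, -100.6]
contact_force: [0.9, 0.5, 0.1]
gripper_width: 0.0616
gripper_force: 0.0
```

>>> drive_tool --increments '[[[0.4,0.5,0.3,0,0],[0.4,1,0.5,0,0],[0.4,1,0.5,0,0],[0.4,1,0.5,0,0]]]'

```text
time_s: 28.92
tcp_pos: [0.2415, -0.4248, 0.2035]
eef_rot: [180.0, 0.0, -100.7]
contact_force: [-0.1, 0.7, 0.3]
gripper_width: 0.0612
gripper_force: 0.0
```

```bash
python3 -c "
from h import *
t=capture('top');s=capture('scene')
a=cv2.resize(t[226:296,180:250],(400,400),interpolation=2)
b=cv2.resize(s[155:255,105:290],(400,216),interpolation=2)
c=cv2.resize(s[190:242,325:405],(400,260),interpolation=2)
b=cv2.vconcat([b,c]);a=cv2.copyMakeBorder(a,0,76,0,0,0)
cv2.imwrite('pics/f2.png',cv2.hconcat([a,b])[:,:,::-1])"
```

```text
(no output)
```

View pics/f2.png

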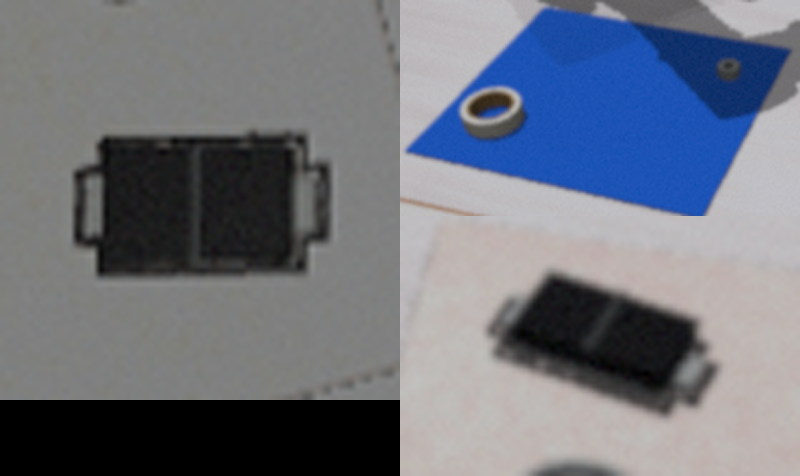

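The pad lies lined up inside its outline (around (200,205) in the left crop). The tape roll and small nut are untouched on the mat. Handing in.

```bash
python3 -c "
from plant import job
print(job.close_job())"
```

```text
the job is handed in; nothing more can be done
None
```

I set the four parts down flat in their outlines in the order asked and handed the job in at about 29 s; the two bearings and the nut measure within about 1.5 mm of centre, the pad looks lined up in its outline by eye, and the small nut and tape roll still lie on the mat.

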